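# Sort the loose batteries and put the controller's spare pack on charge

## Robot

A 6-joint arm with a two-finger parallel gripper is mounted at the origin on the work surface. World frame = base frame: x ahead of the robot, y to its left, z up, the work surface at z = 0. Lengths are in m, angles in rad, forces in N, time in s.
With the tool pointing down it reaches from about 0.325 to 0.775 m from the base axis. Payload 9.3 kg.
Tool frame: the origin (TCP) lies on the centre line of the jaws, within the pads' length; the fingertips stand r.nose_length ahead of it and the grasp point (between the pads) lies 8 mm behind it (r.nose_length is the distance from the TCP to the fingertips, in m); z points along the fingers, y is the line along which they close (so a half turn about z gives the same grasp; the last joint's range is limited). The gripper opens to 85 mm and grips with 20 to 120 N. Pads are 22 mm wide; open, the fingers measure 114 mm over their backs; the gripper's body (76 mm by 85 mm) begins 54 mm behind the grasp point. The pads swing forward as they close: fully open they stand 13 mm farther back than shut.
Start: joints at [-0.153, 0.259, 0.021, 1.334, 0, 1.418], TCP at [0.55, -0, 0.242] pointing down, gripper open.
Joint ranges: [-3.04, 3.04], [-0.91, 1.82], [-1.04, 1.36], [-1.92, 1.95], [-1.52, 1.45], [-3.14, 3.14]. Speed limits (rad/s): [2.22, 2.22, 2.79, 3.14, 3.14, 3.14].

## Interface

Orientations are given as a 3x3 rotation matrix whose columns are the frame's x, y, z axes.
In Python, from workcell import r gives the robot as it stands. Calls block until the motion is done:
- r.move_pose(position, orientation): joint-space move of the TCP to a pose.
- r.movel(position, orientation=None, velocity=0.15): straight line of the TCP; orientation=None keeps the orientation; velocity is the mean speed in m/s.
- r.move_j(angles): joint-space move.
- r.move_gripper(opening, grip_force=None): opening from 0.0 (shut) to 1.0 (fully open); grip_force is the grip in N (None keeps the last); returns when the fingers have stopped.
- r.wait(seconds).
- r.inverse_kinematics(position, orientation): joint angles nearest the present ones, or None.
- r.get_state(): the state.
- r.snapshot(name): name is "scene" or "side" or "wrist"; returns (picture, depth): 384x512x3 uint8, red, green, blue; 384x512 float32, m along the optical axis (not along the pixel's ray), 0 where there is no reading.
- r.calibration(name): a dict with "K" (3x3 intrinsics, pixels), "rvec" (rotation vector, rad) and "tvec" (3), from world to camera coordinates, as OpenCV has them; the wrist camera has in their place "mount" (4x4, takes a point from camera to tool coordinates, whose origin is the TCP and whose axes are the flange's). Camera axes: x right, y down, z forward; pixel columns grow to the right and rows downward; lengths in m; the calibration is good to about 2 mm. A picture is of the moment at which its call begins: read the wrist's pose just before it. calibration takes no time and is no camera call.
A pose or a line that the arm cannot do raises r.MotionError and nothing moves.
- r.sign_off(): hands the job in; it is judged then, once.
The state is a dict: "time": time; "joints": joint angles; "qvel": joint speeds; "joint_efforts": joint torques, N m; "eef_pos": TCP position; "eef_rot": TCP orientation; "ft_force": force on the tool from outside, world axes, zero at the start; "moment": the same for the moment, N m; "width": opening from 0.0 (shut) to 1.0 (fully open); "grip_force": force on a finger pad.
Only numpy, scipy, OpenCV 4.12 (cv2) and the standard library are available. Lean on these libraries where they do the work, as an engineer would, in place of code of your own. Each camera call takes 0.05 s, during which the arm holds its last target. There are 200 camera calls.

## Task

Sort the loose batteries on the bench by shape: stand the two round cells upright inside the round steel tin and the small square-cornered block battery upright inside the square wooden tray, and seat the flat black battery pack flat and square, fully home, in the sloping pocket of the white charger, letting go of it only when it is in, not dropping it. Leave the moose, the cocktail shaker, the bowl of keys and the docked controller where they stand.

Things in the scene. Friction and masses are not known exactly. Their poses are not given: they have to be found in the camera images.
- cell_a: round battery cell, grey with steel bands, 34 mm diameter, 61 mm tall (the top 2 mm is a small nub), standing upright on the bench; origin at the centre of its underside, z along its axis
- cell_b: second round cell, the same as cell_a
- block: small block battery, grey with a steel band and two small steel terminals on top, 24 mm (x) by 40 mm (y) by 60 mm tall (terminals 3 mm more), standing upright on the bench; origin at the centre of its underside, z up
- pack: flat black battery pack, a block 70 mm (x) by 46 mm (y) by 26 mm thick (z), lying flat on the bench; origin at the centre of its underside; either way round fits the pocket
- tin: low round open tin of steel, 136 mm outside diameter, 25 mm high, wall and floor 3 mm; fixed to the bench; origin at the centre of its underside
- tin_in (a point): centre of the tin's inner floor, 3 mm above the bench; inner diameter 130 mm
- tray: low square open tray of birch, 120 x 120 mm outside, 25 mm high, wall 4 mm; fixed to the bench; origin at the centre of its underside, x and y along its sides
- tray_in (a point): centre of the tray's inner floor; inside 112 x 112 mm
- charger: white plastic charger, 104 x 76 mm foot, about 65 mm high at its -x side, which is nearer the robot; its sloping pocket faces its +x side, away from the robot; fixed to the bench; origin at the centre of its underside
- pocket: the charger's rectangular pocket, grey floor, tilted 30 degrees to face away from the robot; origin at the centre of its floor, 36 mm above the bench; z square out of the floor, x down the slope, y level; inside 74 mm (x) by 50 mm (y), 8 mm deep, walls 6 mm; the seated pack has its underside on the floor, long side along x, and stands 18 mm out
- moose: bystander: white ceramic moose figurine, about 110 mm long and 135 mm high, standing on the bench; origin under its middle
- shaker: bystander: stainless cocktail shaker, 86 mm diameter, 208 mm high; origin at the centre of its underside
- keybowl: bystander: round birch bowl with keys in it, 140 mm diameter, 45 mm high; origin at the centre of its underside
- dock: bystander: grey game controller docked on a white plastic stand, foot 100 x 100 mm, about 130 mm high, controller about 160 mm wide (y); origin at the centre of the foot's underside

How it is judged:
On the way:
1. the pack is in the charger's pocket while the gripper still holds or touches it (within 7 mm of its seat, within 0.15 rad of flat) (x of pack in the frame of pocket between -0.007 and 0.007 m and y of pack in the frame of pocket between -0.007 and 0.007 m and z of pack in the frame of pocket between -0.007 and 0.007 m and angle between the z axis of pack and the z axis of pocket, either way round below 0.15 rad and contact force between the fingers and pack above 0.3 N), for 0.05 s.
At the end, for the whole second after the job is handed in: Both cells stand upright (within 0.12 rad) on the tin's floor, the block battery likewise on the tray's floor; the pack is in the pocket within 4.5 mm of centre, underside within 3 mm of the pocket floor, flat within 0.06 and square within 0.09 rad; all four at rest (horizontal distance between each of cell_a, cell_b and tin_in below 0.05 m and z of cell_a in the frame of tin between -0.007 and 0.007 m and angle between each of cell_a, cell_b, block's own z axis and vertical below 0.12 rad and linear speed of each of cell_a, cell_b, block, pack below 0.02 m/s and angular speed of each of cell_a, cell_b, block, pack below 0.2 rad/s and z of cell_b in the frame of tin between -0.007 and 0.007 m and horizontal distance between block and tray_in below 0.06 m and z of block in the frame of tray between -0.007 and 0.007 m and x of pack in the frame of pocket between -0.0045 and 0.0045 m and y of pack in the frame of pocket between -0.0045 and 0.0045 m and z of pack in the frame of pocket between -0.003 and 0.003 m and angle between the z axis of pack and the z axis of pocket, either way round below 0.06 rad and angle between the x axis of pack and the x axis of pocket, either way round below 0.09 rad); the robot touches nothing.
It fails at once if the ceramic moose is moved more than 30 mm or tipped more than 0.3 rad (distance of moose from where it was at the start of the episode above 0.03 m or angle between moose's own z axis and vertical above 0.3 rad).
It fails at once if the cocktail shaker is moved more than 30 mm or tipped more than 0.3 rad (distance of shaker from where it was at the start of the episode above 0.03 m or angle between shaker's own z axis and vertical above 0.3 rad).
It fails at once if the bowl of keys is moved more than 30 mm or tipped more than 0.3 rad (distance of keybowl from where it was at the start of the episode above 0.03 m or angle between keybowl's own z axis and vertical above 0.3 rad).
It fails at once if the docked controller is moved more than 30 mm or tipped more than 0.3 rad (distance of dock from where it was at the start of the episode above 0.03 m or angle between dock's own z axis and vertical above 0.3 rad).
It also fails if it takes over 72 s, if anything falls off the work surface, if the arm or the gripper's body presses on something with over 40 N, if the wrist force passes 120 N, or if a joint passes its speed limit or range.

## Working session

There is one attempt and no reset: what is moved stays moved. The work goes in short steps, each a Python script; the robot and the scene stay as the last script left them, time stands still between calls to the robot, and variables do not carry over. Pictures are saved under pics/ and viewed, at most 10 in all, crops included, and the job is handed in when it is done.

```bash
mkdir -p pics; cat > h.py <<'E'
from workcell import r
import numpy as np, cv2
def cloud(name):
    s=r.get_state(); img,d=r.snapshot(name); c=r.calibration(name); K=np.array(c["K"])
    v,u=np.mgrid[:384,:512]; P=np.stack([(u-K[0,2])/K[0,0]*d,(v-K[1,2])/K[1,1]*d,d],-1)
    if "mount" in c:
        M=np.array(c["mount"]); P=P@M[:3,:3].T+M[:3,3]; P=P@np.array(s["eef_rot"]).T+np.array(s["eef_pos"])
    else:
        R=cv2.Rodrigues(np.array(c["rvec"],float))[0]; P=(P-np.array(c["tvec"]).ravel())@R
    P[d==0]=np.nan
    return img,P
E
python3 - <<'E'
from h import *
ims=[]
for n in("scene","side"):
    i,P=cloud(n); np.savez(n+".npz",i=i,P=P); cv2.imwrite(f"pics/{n}.png",cv2.resize(i[...,::-1],(800,600)))
print(r.nose_length,r.calibration("wrist")); print(r.get_state())
E
```

```text
0.011 {'K': array([[334.90369732,   0.        , 257.51918429],
       [  0.        , 334.90369732, 191.11425458],
       [  0.        ,   0.        ,   1.        ]]), 'mount': array([[-6.86108426e-04, -9.47031420e-01, -3.21140184e-01,
         8.30554572e-02],
       [ 9.99999764e-01, -6.55788761e-04, -2.02577272e-04,
         4.81894609e-05],
       [-1.87530823e-05, -3.21140248e-01,  9.47031647e-01,
        -1.32423905e-01],
       [ 0.00000000e+00,  0.00000000e+00,  0.00000000e+00,
         1.00000000e+00]])}
{'time': 0.1, 'joints': array([-1.52577258e-01,  2.59137119e-01,  2.08585638e-02,  1.33370443e+00,
       -2.86238410e-05,  1.41820724e+00]), 'qvel': array([ 8.58673009e-04, -5.18010500e-05,  2.87670319e-03, -1.01139766e-04,
       -6.76824880e-04,  5.28782519e-05]), 'joint_efforts': array([ 3.14176716e-03, -5.56694484e+01,  3.45071769e+01,  1.17344077e-02,
       -2.28166823e-04,  1.16645586e-05]), 'eef_pos': array([5.49768245e-01, 3.52389506e-05, 2.41734182e-01]), 'eef_rot': array([[-1.17514718e-05,  9.99999307e-01, -1.17721998e-03],
       [ 9.99999988e-01,  1.19304922e-05,  1.52063633e-04],
       [ 1.52077573e-04, -1.17721818e-03, -9.99999296e-01]]), 'ft_force': array([-0.31394092, -0.28043851, -0.44228609]), 'moment': array([-0.03055668,  0.00360066, -0.0038305 ]), 'grip_force': 0.0, 'width': 0.9961634412184625}
```

View pics/scene.png

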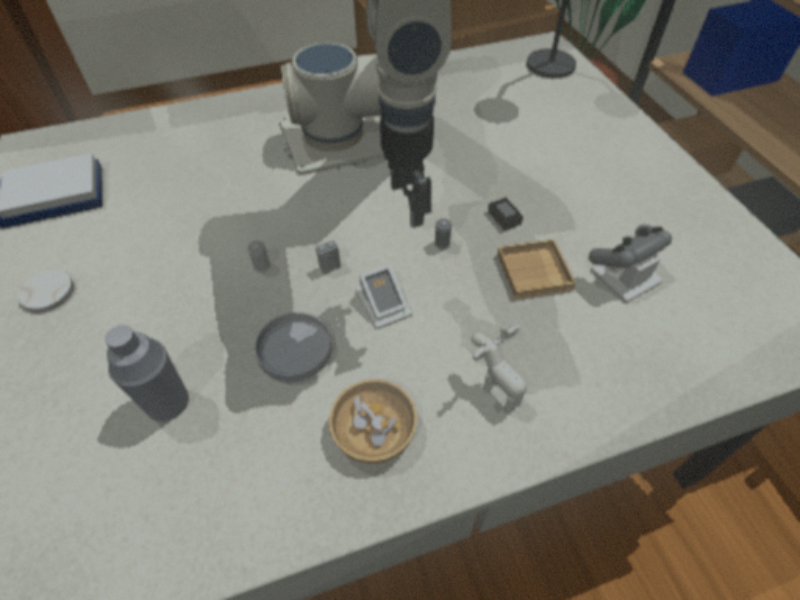

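View pics/side.png

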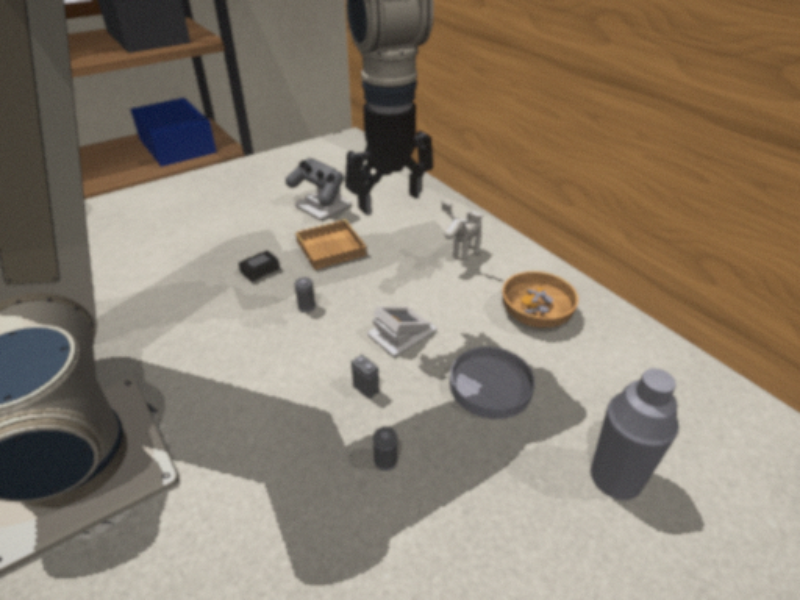

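Both views show everything: in the scene picture (800x600) the cells are at (258,255) and (443,234), block (328,257), pack (505,213), tray (535,269), charger (384,294), tin (293,347). The bystanders are the bowl (372,420), moose (500,370), dock (630,262) and shaker (148,375). Next I measure them from the clouds.

```bash
python3 - <<'E'
import numpy as np, cv2
W={}
for n in("scene","side"):
    z=np.load(n+".npz"); P=z["P"].reshape(-1,3); C=z["i"].reshape(-1,3)
    m=np.isfinite(P[:,0]); P,C=P[m],C[m]; W[n]=P
    t=P[(abs(P[:,2])<.012)&(P[:,0]>.25)&(P[:,0]<.9)&(abs(P[:,1])<.5)]; print(n,"table z",np.median(t[:,2]))
A=np.vstack(list(W.values()))
k=(A[:,2]>.012)&(A[:,2]<.22)&(A[:,0]>.2)&(A[:,0]<1)&(abs(A[:,1])<.6); A=A[k]
g=2e-3; S=np.zeros((400,600),np.uint8); H=np.zeros((400,600))
ix=((A[:,0]-.2)/g).astype(int); iy=((A[:,1]+.6)/g).astype(int); S[ix,iy]=255; np.maximum.at(H,(ix,iy),A[:,2])
S2=cv2.morphologyEx(S,cv2.MORPH_CLOSE,np.ones((5,5)))
n,L,st,ce=cv2.connectedComponentsWithStats(S2)
for i in range(1,n):
    if st[i,4]<40: continue
    q=A[L[ix,iy]==i]; top=q[q[:,2]>np.percentile(q[:,2],98)-.006]
    rc=cv2.minAreaRect(q[:,:2].astype(np.float32)); rt=cv2.minAreaRect(top[:,:2].astype(np.float32))
    f=lambda x:[np.round(x[0],4).tolist(),np.round(x[1],4).tolist(),round(x[2],1)]
    print(i,len(q),"min",q.min(0).round(3),"max",q.max(0).round(3),"all",f(rc),"top",f(rt),top.mean(0).round(4))
im=cv2.applyColorMap((np.clip(H/.14,0,1)*255).astype(np.uint8),2)
cv2.imwrite("pics/top.png",cv2.resize(im,(800,533),interpolation=0))
E
```

```text
scene table z 0.000232962254453367
side table z -0.00016494724220235795
1 532 min [ 0.354 -0.267  0.012] max [ 0.393 -0.233  0.066] all [[0.3727, -0.2501], [0.0379, 0.0342], 16.6] top [[0.3718, -0.25], [0.0356, 0.0334], 14.3] [ 0.3715 -0.2506  0.0587]
2 529 min [0.371 0.25  0.012] max [0.45  0.304 0.031] all [[0.4101, 0.2784], [0.0759, 0.0515], 5.3] top [[0.4098, 0.2787], [0.0736, 0.0509], 5.1] [0.4094 0.2759 0.0261]
3 566 min [ 0.403 -0.142  0.012] max [ 0.438 -0.098  0.064] all [[0.4206, -0.1193], [0.0305, 0.0422], 8.8] top [[0.4208, -0.1189], [0.0276, 0.041], 8.8] [ 0.4201 -0.1197  0.0602]
4 378 min [0.418 0.101 0.013] max [0.455 0.137 0.063] all [[0.4363, 0.1195], [0.0373, 0.0351], 11.6] top [[0.4364, 0.1197], [0.0363, 0.0341], 8.3] [0.4366 0.1192 0.059 ]
5 1282 min [ 0.491 -0.085  0.012] max [ 0.595 -0.007  0.065] all [[0.5421, -0.0461], [0.1047, 0.0707], 5.4] top [[0.5156, -0.0487], [0.0219, 0.0626], 7.9] [ 0.5131 -0.0503  0.0614]
6 759 min [0.502 0.197 0.012] max [0.642 0.333 0.028] all [[0.5713, 0.2655], [0.125, 0.1265], 80.9] top [[0.5712, 0.2657], [0.1252, 0.1247], 81.3] [0
[... 206 characters left out ...]
 min [0.574 0.346 0.012] max [0.702 0.496 0.111] all [[0.6406, 0.4289], [0.1074, 0.1527], 11.5] top [[0.6399, 0.4323], [0.0555, 0.1198], 9.2] [0.648  0.43   0.1048]
9 5180 min [ 0.58  -0.499  0.012] max [ 0.67  -0.414  0.21 ] all [[0.625, -0.4566], [0.0889, 0.0849], 6.0] top [[0.6245, -0.4564], [0.0371, 0.0415], 76.9] [ 0.6242 -0.4571  0.2055]
10 2735 min [ 0.716 -0.21   0.012] max [ 0.858 -0.07   0.05 ] all [[0.7874, -0.141], [0.1427, 0.1382], 6.9] top [[0.7877, -0.1396], [0.1395, 0.1413], 69.4] [ 0.7879 -0.1408  0.0443]
11 1339 min [0.72  0.026 0.012] max [0.839 0.116 0.137] all [[0.7815, 0.0751], [0.0945, 0.0994], 63.8] top [[0.7636, 0.0688], [0.0204, 0.0941], 18.2] [0.7661 0.0678 0.1308]
```

View pics/top.png

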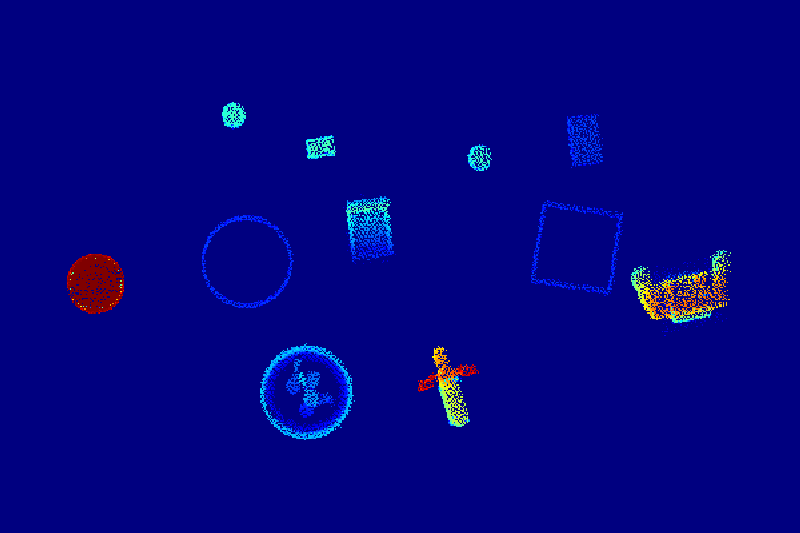

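Sizes and heights agree with the given dimensions. Next come the reach checks, fingertip depth at different openings, and a close wrist look at the charger along its pocket normal.

```bash
cat >> h.py <<'E'
def Rz(a): c,s=np.cos(a),np.sin(a); return np.array([[c,-s,0],[s,c,0],[0,0,1.]])
def Ry(a): c,s=np.cos(a),np.sin(a); return np.array([[c,0,s],[0,1.,0],[-s,0,c]])
def down(yaw):
    "tool pointing down, closing line (y) at yaw from world x; half turn chosen for small j6 stays to caller"
    return Rz(yaw)@np.array([[0,1,0],[1,0,0],[0,0,-1.]])
FL=np.diag([-1,-1,1.])
def best(p,R):
    "of the two equivalent grasps, the one with the last joint nearest its middle"
    o=[(abs(q[5]),k) for k in (0,1) if (q:=r.inverse_kinematics(p,R if k==0 else R@FL)) is not None]
    return (R if min(o)[1]==0 else R@FL) if o else None
E
python3 - <<'E'
from h import *
yc=np.radians(5.5); Rp=Rz(yc)@Ry(np.pi/6)
p0=np.array([.54,-.046,.036])
for n,Rt in (("cam up",np.c_[-Rp[:,0],Rp[:,1],-Rp[:,2]]),("cam down",np.c_[Rp[:,0],-Rp[:,1],-Rp[:,2]])):
    for s in(.03,.15,.2):
        q=r.inverse_kinematics(p0+Rp[:,2]*s,Rt); print(n,s,None if q is None else np.round(q,2))
for n,p,a in(("pack",[.41,.278,.03],95),("pack+",[.41,.278,.15],95),("block",[.4207,-.119,.04],8.8),("cA",[.372,-.25,.04],0),("cA",[.372,-.25,.04],90),("cB",[.4365,.1195,.04],0),("tin",[.5925,-.23,.04],0),("tray",[.571,.265,.04],0)):
    R=down(np.radians(a)); print(n,a,[None if (q:=r.inverse_kinematics(p,X)) is None else np.round(q,2).tolist() for X in(R,R@FL)])
for w in(1.,.6,.2):
    r.move_gripper(w); e=r.get_state()["eef_pos"]
    for n in("side","scene"):
        i,P=cloud(n); P=P.reshape(-1,3); m=(abs(P[:,0]-e[0])<.07)&(abs(P[:,1]-e[1])<.04)&(P[:,2]>.15)&(P[:,2]<.3); q=P[m]
        print(w,r.get_state()["width"],n,"tips",np.sort(q[:,2])[:8].round(4), "eef z",e[2].round(4),"tip x",q[q[:,2]<q[:,2].min()+.01][:,0].min().round(3),q[q[:,2]<q[:,2].min()+.01][:,0].max().round(3))
print(r.get_state()["time"])
E
```

```text
cam up 0.03 [-0.16  0.71  0.19  1.56 -0.13 -0.23]
cam up 0.15 [-0.14  0.77  0.57  1.89 -0.12 -0.21]
cam up 0.2 None
cam down 0.03 [-0.16  0.71  0.19  1.56 -0.13  2.91]
cam down 0.15 [-0.14  0.77  0.57  1.89 -0.12  2.93]
cam down 0.2 None
pack 95 [[0.43, 0.33, -0.47, 0.77, 0.0, 0.34], [0.43, 0.33, -0.47, 0.77, 0.0, -2.8]]
pack+ 95 [[0.43, 0.21, -0.28, 1.08, 0.0, 0.34], [0.43, 0.21, -0.28, 1.08, 0.0, -2.8]]
block 8.8 [[-0.47, 0.23, -0.58, 0.75, 0.0, 0.95], [-0.47, 0.23, -0.58, 0.75, 0.0, -2.19]]
cA 0 [[-0.78, 0.25, -0.56, 0.76, 0.0, 0.79], [-0.78, 0.25, -0.56, 0.76, 0.0, -2.35]]
cA 90 [[-0.78, 0.25, -0.56, 0.76, 0.0, -0.78], [-0.78, 0.25, -0.56, 0.76, 0.0, 2.36]]
cB 0 [[0.08, 0.26, -0.55, 0.76, 0.0, 1.65], [0.08, 0.26, -0.55, 0.76, 0.0, -1.49]]
tin 0 [[-0.5, 0.52, -0.11, 0.94, 0.0, 1.07], [-0.5, 0.52, -0.11, 0.94, 0.0, -2.07]]
tray 0 [[0.3, 0.51, -0.12, 0.94, 0.0, 1.87], [0.3, 0.51, -0.12, 0.94, 0.0, -1.27]]
1.0 0.9972147195105558 side tips [0.2438 0.2451 0.2455 0.2458 0.2461 0.2465 0.247  0.2471] eef z 0.2421 tip x 0.496 0.603
1.0 0.9992204449800767 scene tips [0.2455 0.2463 0.2467 0.2468 0.2472 0.2474 0.2478 0.2483] eef z 0.2421 tip x 0.507 0.609
0.6 0.5994516006588432 side tips [0.2338 0.2341 0.2348 0.2351 0.2354 0.2356 0.236  0.2367] eef z 0.2423 tip x 0.513 0.587
0.6 0.5991551199750855 scene tips [0.2335 0.2339 0.2348 0.2355 0.2357 0.2366 0.2366 0.2372] eef z 0.2423 tip x 0.523 0.588
0.2 0.1975449010011173 side tips [0.2302 0.2304 0.2319 0.2333 0.2334 0.2335 0.2336 0.234 ] eef z 0.2423 tip x 0.531 0.57
0.2 0.20213626731052792 scene tips [0.2303 0.2308 0.2314 0.2315 0.2333 0.234  0.2344 0.2351] eef z 0.2423 tip x 0.54 0.574
1.475
```

```bash
python3 - <<'E'
from h import *
yc=np.radians(5.5); Rp=Rz(yc)@Ry(np.pi/6); p0=np.array([.54,-.046,.036])
Rt=np.c_[-Rp[:,0],Rp[:,1],-Rp[:,2]]
r.move_gripper(1.0)
r.move_pose(p0+Rp[:,2]*.13,Rt); r.wait(.2)
i,P=cloud("wrist"); np.savez("wc.npz",i=i,P=P); cv2.imwrite("pics/wc.png",i[...,::-1])
R=best([.41,.278,.2],down(np.radians(95)))
r.move_pose([.41,.278,.2],R); r.wait(.2)
i2,P2=cloud("wrist"); np.savez("wp.npz",i=i2,P=P2); 
cv2.imwrite("pics/w2.png",cv2.resize(np.hstack([i,i2])[...,::-1],(800,300)))
q=P2[np.isfinite(P2[...,0])]; m=(q[:,2]>.021)&(q[:,2]<.031)&(np.hypot(q[:,0]-.41,q[:,1]-.278)<.06); t=q[m]
print("pack top",len(t),t.mean(0),cv2.minAreaRect(t[:,:2].astype(np.float32)))
q=P[np.isfinite(P[...,0])]; L=(q-p0)@Rp
m=(abs(L[:,0])<.03)&(abs(L[:,1])<.018)&(abs(L[:,2])<.006); t=q[m]
A=np.c_[t[:,:2],np.ones(len(t))]; c=np.linalg.lstsq(A,t[:,2],rcond=None)[0]; n=np.array([-c[0],-c[1],1]); n/=np.linalg.norm(n)
print("floor",len(t),"normal",n,"tilt",np.degrees(np.arccos(n[2])),"yaw",np.degrees(np.arctan2(n[1],n[0])),"L z mean",L[m,2].mean())
# wall tops, in pocket frame, 8 mm over floor
m=(abs(L[:,0])<.06)&(abs(L[:,1])<.045)&(abs(L[:,2]-.008)<.003); w=L[m]
print("rim outer rect",len(w),cv2.minAreaRect(w[:,:2].astype(np.float32)))
m=(abs(L[:,2])<.0035)&(abs(L[:,0])<.042)&(abs(L[:,1])<.03); print("floor rect",cv2.minAreaRect(L[m][:,:2].astype(np.float32)), L[m].min(0),L[m].max(0))
print(r.get_state()["time"])
E
```

```text
pack top 3536 [0.40544688 0.27841987 0.02699134] ((0.4072459936141968, 0.2785842716693878), (0.0699944719672203, 0.04600553214550018), 6.845836162567139)
floor 3077 normal [0.49643752 0.05626731 0.86624695] tilt 29.974603061709058 yaw 6.4664326583081335 L z mean 0.0022153412711459065
rim outer rect 2662 ((0.008909069001674652, 0.0005840510129928589), (0.10079393535852432, 0.06473137438297272), 0.7257012128829956)
floor rect ((-0.0008865073323249817, 0.0005693193525075912), (0.08095265924930573, 0.05943295359611511), 0.9424524307250977) [-0.04183962 -0.0298042  -0.00338173] [0.0398746  0.02961924 0.00349761]
5.5
```

View pics/w2.png

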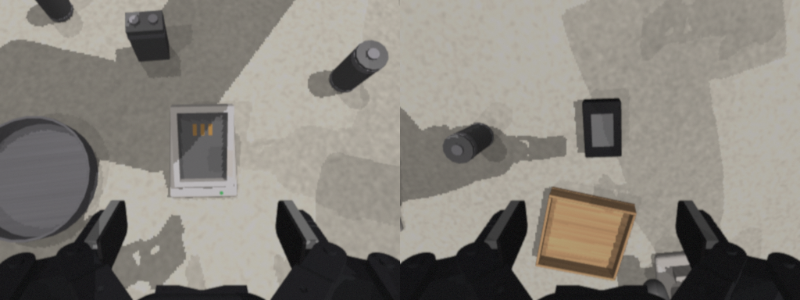

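The wrist view shows the pack at (602,128) in the montage, measured at exactly 70x46 mm, and the charger pocket at (205,145) with contacts and rim clearly visible. Now I refine the pocket edges.

```bash
python3 - <<'E'
import numpy as np
from h import Rz,Ry
z=np.load("wc.npz"); P=z["P"].reshape(-1,3); I=z["i"].reshape(-1,3).astype(float); m=np.isfinite(P[:,0]); q=P[m]; I=I[m].mean(1)
p0=np.array([.54,-.046,.036])
for yd in(5.5,6,6.5,7):
    Rp=Rz(np.radians(yd))@Ry(np.pi/6); L=(q-p0)@Rp; L[:,2]-=.0022
    out=[]
    for ax,ot,lim,half in((0,1,.018,.037),(1,0,.028,.025)):
      for s in(-1,1):
        e=[];c=[]
        for b in np.arange(-lim,lim,.003):
            k=(abs(L[:,ot]-b)<.0015)&(abs(L[:,ax]-s*half)<.015)&(L[:,2]>-.004)&(L[:,2]<.012)
            a=s*L[k,ax]; hz=L[k,2]
            # threshold split best separating floor(<4mm) from rim(>4mm): inner edge
            g=np.sort(a); best=max(g,key=lambda t:((a<=t)&(hz<4e-3)).sum()+((a>t)&(hz>=4e-3)).sum() - 0) if len(g)>5 else np.nan
            e.append(s*best); c.append(b)
        e=np.array(e);c=np.array(c);ok=np.isfinite(e)&(abs(e-np.nanmedian(e))<.002); pf=np.polyfit(c[ok],e[ok],1)
        out.append((round(np.median(e[ok])*1e3,2),round(np.degrees(np.arctan(pf[0])),2)))
    print(yd,"x-,x+,y-,y+ (mm, slope deg):",out)
k=(abs(L[:,1])<.01); 
for a in np.arange(-.046,.05,.002):
    kk=k&(abs(L[:,0]-a)<.001); print(round(a*1e3),(L[kk,2].mean()*1e3).round(1),I[kk].mean().round(),end=" | ")
print()
k=(abs(L[:,0])<.01)
for a in np.arange(-.036,.036,.002):
    kk=k&(abs(L[:,1]-a)<.001); print(round(a*1e3),(L[kk,2].mean()*1e3).round(1),I[kk].mean().round(),end=" | ")
E
```

```text
5.5 x-,x+,y-,y+ (mm, slope deg): [(np.float64(-33.23), np.float64(-0.78)), (np.float64(38.85), np.float64(0.21)), (np.float64(-23.23), np.float64(1.0)), (np.float64(26.64), np.float64(0.58))]
6 x-,x+,y-,y+ (mm, slope deg): [(np.float64(-33.29), np.float64(-0.33)), (np.float64(38.73), np.float64(-0.29)), (np.float64(-23.28), np.float64(0.59)), (np.float64(26.58), np.float64(0.17))]
6.5 x-,x+,y-,y+ (mm, slope deg): [(np.float64(-33.34), np.float64(0.15)), (np.float64(38.81), np.float64(0.14)), (np.float64(-23.3), np.float64(0.17)), (np.float64(26.58), np.float64(-0.24))]
7 x-,x+,y-,y+ (mm, slope deg): [(np.float64(-33.4), np.float64(0.48)), (np.float64(38.75), np.float64(1.0)), (np.float64(-23.24), np.float64(-0.25)), (np.float64(26.65), np.float64(-0.64))]
-46 -69.6 118.0 | -44 -68.3 119.0 | -42 -23.9 111.0 | -40 -19.6 126.0 | -38 -23.3 127.0 | -36 -20.5 117.0 | -34 -43.0 99.0 | -32 -12.1 71.0 | -30 0.0 62.0 | -28 -0.1 63.0 | -26 -0.1 67.0 | -24 -0.0 71.0 | -22 -0.0 76.0 | -20 0.2 82.0 | -18 0.2 84.0 | -16 -0.0 87.0 | -14 3.4 90.0 | -12 180.1 36.0 | -10 176.0 41.0 | -8 0.1 88.0 | -6 -
[... 383 characters left out ...]
 46 6.7 151.0 | 48 nan nan | 
-36 -33.3 124.0 | -34 -31.1 136.0 | -32 nan nan | -30 7.7 139.0 | -28 7.6 134.0 | -26 7.6 134.0 | -24 5.6 108.0 | -22 3.3 58.0 | -20 3.2 66.0 | -18 3.1 71.0 | -16 9.5 73.0 | -14 3.1 75.0 | -12 3.3 78.0 | -10 3.2 84.0 | -8 3.2 83.0 | -6 3.3 92.0 | -4 15.2 88.0 | -2 7.2 97.0 | 0 10.9 97.0 | 2 18.8 95.0 | 4 27.2 91.0 | 6 43.9 87.0 | 8 34.9 87.0 | 10 39.6 86.0 | 12 35.7 85.0 | 14 26.4 93.0 | 16 30.8 93.0 | 18 15.9 95.0 | 20 0.3 97.0 | 22 0.2 85.0 | 24 0.0 69.0 | 26 2.7 101.0 | 28 7.8 181.0 | 30 8.0 184.0 | 32 7.8 183.0 | 34 nan nan | <stdin>:22: RuntimeWarning: Mean of empty slice.
  ret = ret.dtype.type(ret / rcount)
<stdin>:26: RuntimeWarning: Mean of empty slice.
```

```bash
cat >> h.py <<'E'
Rp=Rz(np.radians(6.5))@Ry(np.pi/6); PK=np.array([.5426,-.0440,.036]); RT=np.c_[-Rp[:,0],Rp[:,1],-Rp[:,2]]; HG=.0195
E
python3 - <<'E'
from h import *
p=np.array([.4072,.2786,HG]); R=best(p,down(np.radians(96.85)))
r.move_pose(p+[0,0,.06],R); r.movel(p,R,.12); r.move_gripper(0.0,45); s=r.get_state(); print("w",s["width"]*85,s["grip_force"],s["eef_pos"])
r.movel(p+[0,0,.14],R,.3)
r.move_pose(PK+Rp[:,2]*(HG+.06),RT); r.movel(PK+Rp[:,2]*(HG+.016),RT,.1); r.wait(.2)
s=r.get_state(); i,P=cloud("wrist"); np.savez("wh.npz",i=i,P=P); cv2.imwrite("pics/wh.png",cv2.resize(i[...,::-1],(800,600)))
print(s["time"],(Rp.T@(s["eef_pos"]-PK)),s["width"]*85,s["ft_force"])
L=(P-PK)@Rp; L=L[np.isfinite(L[...,0])]; t=L[(abs(L[:,2]-.042)<.006)&(abs(L[:,0])<.06)&(abs(L[:,1])<.022)]
print("held top",len(t),t.min(0),t.max(0),np.median(t,0))
E
```

```text
w 44.6412533193117 45.90670108795166 [0.4075931  0.27870689 0.02034289]
9.9417 [1.81627016e-04 4.55007313e-05 3.62119120e-02] 44.728071710321416 [-1.23228145  0.0796387  -0.13899898]
held top 14589 [-0.03603205 -0.02199857  0.03600322] [0.03528767 0.0219958  0.04795979] [-0.00638603  0.00014076  0.04273849]
```

View pics/wh.png

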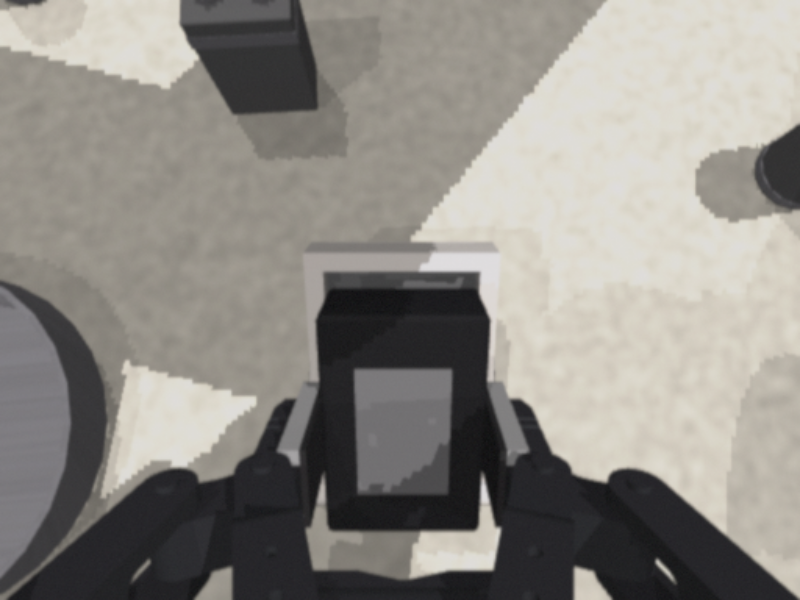

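The pack is held centred: in the 800x600 view the rim's inner edges are at u≈323 and 480 and v≈271, and the pack's lower front edge is at v≈290. I check these by ray intersection.

```bash
python3 - <<'E'
from h import *
c=r.calibration("wrist"); K=c["K"]; M=c["mount"]; s=r.get_state()
T=np.eye(4); T[:3,:3]=s["eef_rot"]; T[:3,3]=s["eef_pos"]; T=T@M
def hit(u,v,z):
    d=T[:3,:3]@np.linalg.inv(K)@[u*.64,v*.64,1]; o=Rp.T@(T[:3,3]-PK); d=Rp.T@d; return ((o+d*(z-o[2])/d[2])*1e3).round(1)
print("rim inner up",hit(401,271,.008),"L",hit(323,272,.008),"R",hit(480,272,.008),"outer up",hit(401,250,.008),"outer L",hit(305,252,.008),"outer R",hit(499,252,.008))
print("pack low front edge",hit(401,290,.0167),"top front",hit(401,320,.0427),"top back",hit(401,529,.0427),"L/R",hit(317,320,.0427),hit(489,320,.0427))
E
```

```text
rim inner up [-37.7  -0.1   8. ] L [-37.4 -24.9   8. ] R [-37.4  25.    8. ] outer up [-44.6  -0.1   8. ] outer L [-43.9 -30.2   8. ] outer R [-43.9  30.7   8. ]
pack low front edge [-34.2  -0.1  16.7] top front [-34.4   0.   42.7] top back [32.3 -0.1 42.7] L/R [-34.5 -21.6  42.7] [-34.4  22.6  42.7]
```

```bash
python3 - <<'E'
from h import *
f0=r.get_state()["ft_force"]; o=Rp@[-.0006,0,0]
for z in(.010,.007,.005,.003,.002,.001,0,-.001,-.002):
    r.movel(PK+o+Rp[:,2]*(HG+z),RT,.05); s=r.get_state(); f=Rp.T@(s["ft_force"]-f0); print(z,(Rp.T@(s["eef_pos"]-PK)*1e3).round(2),f.round(1))
    if f[2]>18: break
r.wait(.1); i,P=cloud("wrist"); np.savez("wi.npz",i=i,P=P); cv2.imwrite("pics/wi.png",cv2.resize(i[...,::-1],(800,600)))
L=(P-PK)@Rp; L=L[np.isfinite(L[...,0])]; t=L[(abs(L[:,2]-.026)<.006)&(abs(L[:,0])<.03)&(abs(L[:,1])<.018)]
print("top",np.median(t,0),np.polyfit(t[:,0],t[:,2],1),s["time"])
E
```

```text
0.01 [-7.400e-01  2.000e-02  2.906e+01] [ 0.6 -0.9  1.5]
0.007 [-6.500e-01 -1.000e-02  2.629e+01] [0.3 0.3 0.4]
0.005 [-6.300e-01  2.000e-02  2.442e+01] [ 0.  -0.3  0.8]
0.003 [-0.64  0.03 22.37] [-0.8 -0.4  0.6]
0.002 [-6.200e-01 -1.000e-02  2.146e+01] [ 0.2 -0.9  0.9]
0.001 [-6.300e-01 -1.000e-02  2.044e+01] [-0.2 -0.3  1.1]
0 [-0.57 -0.04 20.06] [-0.4  0.3  6.5]
-0.001 [-5.900e-01 -2.000e-02  2.002e+01] [-2.3  1.5 14.9]
-0.002 [-0.56  0.   20.  ] [-4.4  0.7 22.1]
top [-0.00329367  0.00011497  0.02670652] [-0.00031498  0.02670122] 12.2583
```

The pack is seated: contact stopped at z≈20.0 mm TCP height against 20.3 mm at grasp, and the top is flat. I release it and move the others.

```bash
cat >> h.py <<'E'
def pickplace(xy,yaw,dst,dyaw,floor,h=.042,up=.12,force=35):
    p=np.r_[xy,h]; R=best(p,down(yaw)); r.move_pose(p+[0,0,.07],R); r.movel(p,R,.15)
    r.move_gripper(0.0,force); s=r.get_state(); print("grip mm",s["width"]*85,s["grip_force"])
    r.movel(p+[0,0,up],R,.3)
    d=np.r_[dst,h+floor]; R=best(d,down(dyaw)); r.move_pose(d+[0,0,up],R); r.movel(d+[0,0,.006],R,.2); r.wait(.15)
    f0=r.get_state()["ft_force"][2]
    for z in(.004,.003,.002,.001,0,-.001,-.002,-.003):
        r.movel(d+[0,0,z],R,.04); s=r.get_state(); f=s["ft_force"][2]-f0
        if f>5: break
    print("place z off",z,"F",f,"tcp",s["eef_pos"].round(4)); o=s["width"]
    r.move_gripper(min(o+.22,.8)); r.movel(d+[0,0,.09],R,.2); print("t",r.get_state()["time"])
E
python3 - <<'E'
from h import *
e=r.get_state()["eef_pos"]; r.movel(PK+Rp@[-.0006,0,HG],RT,.05); r.move_gripper(.72); r.movel(PK+Rp[:,2]*(HG+.09),RT,.2)
i,P=cloud("wrist"); L=(P-PK)@Rp; L=L[np.isfinite(L[...,0])]; t=L[(abs(L[:,2]-.026)<.005)&(abs(L[:,0])<.045)&(abs(L[:,1])<.032)]
print("pack top",np.median(t[:,2]),cv2.minAreaRect(t[:,:2].astype(np.float32)))
pickplace([.4205,-.1192],np.radians(8.8),[.571,.258],np.radians(81.3),.004)
E
```

```text
pack top 0.026595132275683747 ((-0.0012823306024074554, 0.00037496350705623627), (0.0701293796300888, 0.04611269384622574), 0.012238618917763233)
grip mm 23.275835688355787 36.402504444122314
place z off 0 F 5.77179023035667 tcp [0.5711 0.258  0.0467]
t 20.825
```

```bash
python3 - <<'E'
from h import *
pickplace([.3718,-.2503],0,[.5925,-.258],0,.003)
pickplace([.4365,.1193],0,[.5925,-.202],0,.003)
r.move_pose([.50,0,.27],best([.50,0,.27],down(np.pi/2))); r.wait(.3)
A=[]
for n in("scene","side"):
    i,P=cloud(n); cv2.imwrite(f"pics/end_{n}.png",cv2.resize(i[...,::-1],(800,600))); A.append(P.reshape(-1,3))
A=np.vstack(A)
for n,c in(("a",[.5925,-.258]),("b",[.5925,-.202]),("block",[.571,.258])):
    q=A[(np.hypot(A[:,0]-c[0],A[:,1]-c[1])<.028)&(A[:,2]>.03)&(A[:,2]<.08)]; t=q[q[:,2]>.055]; print(n,len(q),"top z",np.percentile(q[:,2],[50,95]).round(4),"top",t.mean(0).round(4),"low",q[q[:,2]<.045].mean(0).round(4))
print(r.get_state()["time"])
E
```

```text
grip mm 33.1782468117754 34.73075330257416
place z off 0 F 6.865397809098846 tcp [ 0.5926 -0.2582  0.0459]
t 28.1167
grip mm 33.31139998767192 34.616761207580566
place z off 0 F 5.728417346916628 tcp [ 0.593  -0.2022  0.0456]
t 36.9917
a 419 top z [0.06   0.0641] top [ 0.5928 -0.2579  0.0614] low [ 0.5913 -0.2614  0.0374]
b 394 top z [0.0598 0.0639] top [ 0.597  -0.205   0.0614] low [ 0.5958 -0.2084  0.0377]
block 341 top z [0.0574 0.0661] top [0.5731 0.2542 0.0627] low [0.5743 0.2491 0.0378]
38.5583
```

View pics/end_scene.png

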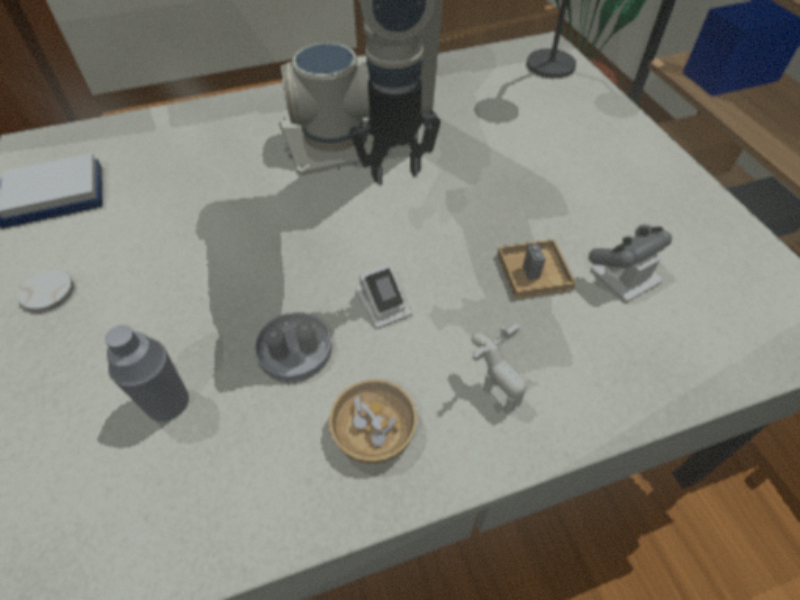

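View pics/end_side.png

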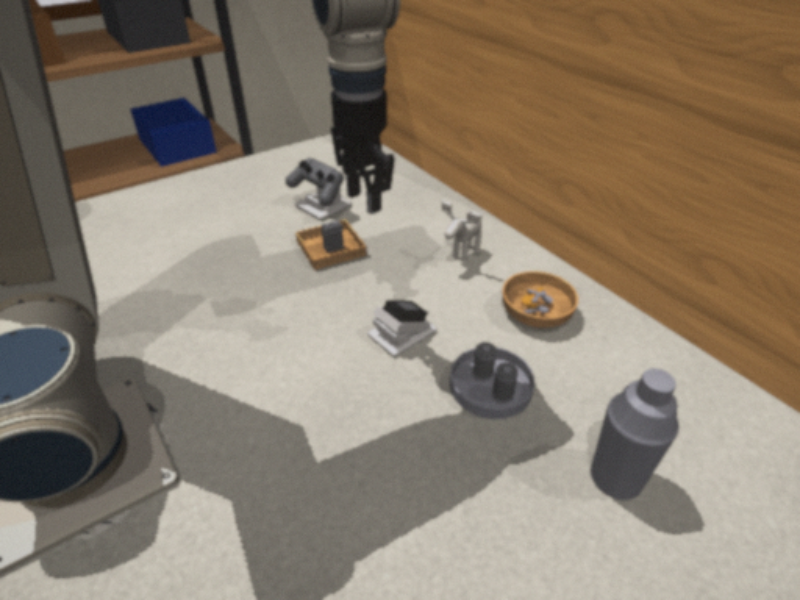

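The pictures show both cells upright in the tin (275,343 and 306,335 in the scene view), the block upright in the tray (534,262), and the pack seated in the charger (384,287). The bystanders have not moved, so I hand the job in.

```bash
python3 -c "
from workcell import r
print(r.sign_off())"
```

```text
the job is handed in; nothing more can be done
None
```

I handed the job in at about 39 s of the 72 s allowed: both cells stand in the tin, the block stands in the tray, the pack was pressed home before release, and the bystanders look unmoved; sign-off returned no verdict.

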